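# Take the lift-off lid of the oak soap box and stand it in the draining rack

### The job

Swing the lid of the oak soap box up until it stands upright on its hinge pins, lift it straight up off the pins, and stand it upright, hinge clips down, in the empty wide front slot of the draining rack, then let go of it. Do not drop the lid or let it fall shut, and leave the other things on the worktop where they are.

Things in the scene. Friction and masses are not known exactly. Their poses are not given: they have to be found in the camera images.
- box: Oak box fixed to the worktop, 120 mm deep (x), 190 wide (y), 85 tall, with soap blocks inside up to 44 mm height. Origin: centre of its underside; x points from its front to its hinged back, z up. A steel stop plate 60 mm wide behind the hinge (front face at x = 99 mm, top 153 mm above the worktop) catches the opened lid, which then rests leaning 0.15 to 0.2 rad back past vertical
- box_pin (a point): Middle of the hinge axis: 78 mm behind the box's centre, 92 mm above the worktop; axes as the box. Steel posts 45 mm to either side carry outward-pointing flat pins, 8 mm thick (x) and 16 mm tall, from 49 to 69 mm off the middle
- lid: Loose oak lid, 152 x 200 x 14 mm, about 0.35 kg, closed at the start. Origin midway between its clips on the hinge axis, in the board's mid-thickness; -x points along the board to its front edge, y along the hinge, z out of the upper face. The board spans x = -166 to -14 mm. Closed, it overhangs the box's front by a 28 mm lip, underside 85 mm above the worktop. No spring, no catch; a few mm of play
- lid_clip (a point): Same point as the lid's origin, for its two steel clips: 10 mm wide, at y = +-58 mm, reaching 14 mm all round the axis, with a 12 mm mouth on the +x side. They hold the 16 mm tall pins while the lid is closed or slanting and slip off upward only when the lid is within about 0.4 rad of vertical, most freely when plumb; they are free after a rise of 25 mm
- lid_edge (a point): Middle of the lid's front edge, mid-thickness, 166 mm from the hinge axis; the top edge once the lid is upright (about 0.26 m above the worktop). Axes as the lid
- rack: Steel draining rack fixed to the worktop. Origin on its underside below the empty slot's middle; x across the slots, front to back, y along them. Tray: x -50 to 105 mm, y +-125 mm, 12 mm thick. Rails 8 mm thick along y at x = -27, 27, 90 mm, 84 mm tall, 238 long. The empty slot is between the first two (46 mm clear); behind it stand two fixed saucers, tops 107 mm above the worktop
- rack_slot (a point): Middle of the floor of the empty slot, on the tray's top, 12 mm above the worktop. Axes as the rack
- brush: wooden scrubbing brush, 170 mm long, lying between the box and the rack; a bystander
- jar: squat white jar, 62 mm wide, 68 mm tall, standing between the box and the rack; a bystander. Origin at the centre of its foot
- soap_bottle: amber bottle, 60 mm wide, 170 mm tall, at the back; a bystander. Origin at the centre of its foot
- canister: black canister with a wooden lid, 104 mm wide, 150 mm tall, at the far right; a bystander. Origin at the centre of its foot
- mug: blue mug, 80 mm wide, 90 mm tall, at the far left; a bystander. Origin at the centre of its foot

How it is judged:
By the outcome, as a careful person would: the job done as asked, in the order asked, and still so for the second after the job is handed in, with the robot touching nothing.
It also fails if it takes over 64 s, if anything falls off the work surface, if the arm or the gripper's body presses on something with over 40 N, if the wrist force passes 120 N, or if a joint passes its speed limit or range.

### The arm

A 6-joint arm with a two-finger parallel gripper is mounted at the origin on the work surface. World frame = base frame: x ahead of the robot, y to its left, z up, the work surface at z = 0. Lengths are in m, angles in rad, forces in N, time in s.
With the tool pointing down it reaches from about 0.3 to 0.775 m from the base axis. Payload 14.6 kg.
Tool frame: the origin (TCP) lies between the finger pads; the fingertips stand tip_extent ahead of it and the grasp point (between the pads) lies 3 mm ahead of it (tip_extent is the distance from the TCP to the fingertips, in m); z points along the fingers, y is the line along which they close (so a half turn about z gives the same grasp; the last joint's range is limited). The gripper opens to 94 mm and grips with 3 to 60 N. Pads are 16 mm wide; open, the fingers measure 119 mm over their backs; the gripper's body (75 mm by 177 mm) begins 78 mm behind the grasp point.
Start: joints at [-1.391, 0.3, 1.521, -0, 1.321, -0.067], TCP at [0.134, -0.533, 0.227] pointing down, gripper open.
Joint ranges: [-3.03, 3.03], [-0.79, 2.21], [0.23, 2.52], [-1.04, 4.18], [0, 3.07], [-2.55, 2.55]. Speed limits (rad/s): [2.22, 2.22, 2.57, 3.14, 3.14, 3.14].

### API

Orientations are given as [roll, pitch, yaw] about the fixed x, y, z axes, in that order (R = Rz(yaw) Ry(pitch) Rx(roll)).
In Python, from bench import * gives the robot as it stands.
- The arm moves only by the tool carry_out, never from a script. Its argument "increments" is a list of rows, each a list of 7 numbers: the shift along the tool's x, y, z in m, then the turn, a rotation vector about the tool's x, y, z in rad, then the finger opening in m, from 0 to 0.094. In form: [[dx, dy, dz, wx, wy, wz, hand], ...]. A call has 1 to 5 rows; each row is the pose to reach, as a shift and turn from the pose commanded when the call began, along the tool's axes at that moment; what a row does not reach only later rows make up. A row lasts 1/10 s, in which the tool goes at most 50 mm and 8.59 degrees, less where a joint would pass 70% of its speed; a pose out of reach is approached as far as the arm can. A call with a gripper value outside its range is refused whole. The fingers move at their own pace and stop on an object; the grip force is fixed at half the most. Time passes only in rows, so rows that repeat a pose let the fingers close. It gives the time, the measured TCP pose, the force, the opening and the grip force at its end, in the units of the state.
- observe(): the state, without advancing time (a new reading comes with each control period).
- snapshot(name): name is "scene" or "top"; returns a dict with "pixels" (384x512x3 uint8, red, green, blue), "z_map" (384x512 float32, m along the optical axis (not along the pixel's ray), 0 where there is no reading), "fx", "fy", "cx", "cy" (pixels), "k1" (the pictures are not rectified: a ray, as slopes to the right and down, at radius r is drawn at 1 + k1 r^2 times it, then the intrinsics apply), "T" (4x4, takes a point from camera to world coordinates). Camera axes: x right, y down, z forward; pixel columns grow to the right and rows downward; lengths in m; the calibration is good to about 2 mm. A picture is of the moment at which its call begins.
- sign_off(): hands the job in; it is judged then, once.
The state is a dict: "time": time; "joint_positions": joint angles; "joint_velocities": joint speeds; "joint_torque": joint torques, N m; "tool_pos": TCP position; "tcp_rot": TCP orientation; "wrist_force": force on the tool from outside, world axes, zero at the start; "torque": the same for the moment, N m; "width": opening from 0.0 (shut) to 1.0 (fully open); "finger_force": force on a finger pad.
Only numpy, scipy, OpenCV 4.12 (cv2) and the standard library are available. Lean on these libraries where they do the work, as an engineer would, in place of code of your own. Each camera call takes 0.05 s, during which the arm holds its last target. There are 200 camera calls.

## Working session

There is one attempt and no reset: what is moved stays moved. The work goes in short steps, Python scripts to look and compute and a tool call to move; the robot and the scene stay as the last step left them, time stands still between calls to the robot, and variables do not carry over. Pictures are saved under pics/ and viewed, at most 10 in all, crops included, and the job is handed in when it is done.

Besides the shell and the picture viewer there is one more tool, called after "Call:" in YAML: its name, and indented under it one key for each argument. carry_out: Moves the arm, as the interface text tells. Its arguments: {"type":"object","properties":{"increments":{"type":"array"}},"required":["increments"]}

```bash
ls; mkdir -p pics; python3 - <<'E'
from bench import *
import cv2,numpy as np
s=observe(); print({k:np.round(v,3) for k,v in s.items()})
for n in("scene","top"):
    p=snapshot(n); cv2.imwrite(f"pics/{n}0.png",p["pixels"][:,:,::-1]); np.savez(f"{n}0.npz",**p)
    print(n,p["fx"],p["fy"],p["cx"],p["cy"],p["k1"]); print(np.round(p["T"],3))
E
```

```text
pics
{'time': np.float64(0.0), 'joint_positions': array([-1.391,  0.3  ,  1.522,  0.   ,  1.321, -0.067]), 'joint_velocities': array([-0.001, -0.   , -0.001,  0.001,  0.001,  0.   ]), 'joint_torque': array([ 0.0000e+00, -5.3181e+01, -3.5274e+01,  7.1000e-02,  2.4000e-02,
       -0.0000e+00]), 'tool_pos': array([ 0.134, -0.533,  0.227]), 'tcp_rot': array([-3.14 , -0.   ,  0.247]), 'wrist_force': array([-0.704,  0.053, -0.054]), 'torque': array([-0.023, -0.057,  0.006]), 'finger_force': np.float64(0.0), 'width': np.float64(1.001)}
scene 403.4208093050232 403.4208093050232 252.0409679502075 186.38148518780935 -0.10368354956486826
[[ 0.633  0.607 -0.48   1.229]
 [ 0.774 -0.505  0.382 -0.527]
 [-0.01  -0.613 -0.79   1.156]
 [ 0.     0.     0.     1.   ]]
top 366.5314524912836 366.5314524912836 255.35246265253699 190.74880224382014 0.027804623706818018
[[-0.    -0.987  0.161  0.386]
 [-1.    -0.003 -0.02   0.016]
 [ 0.021 -0.161 -0.987  1.094]
 [ 0.     0.     0.     1.   ]]
```

View pics/top0.png

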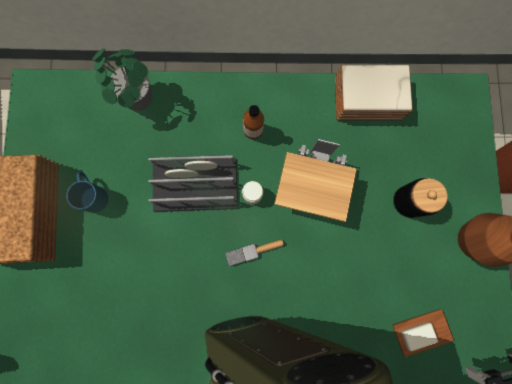

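View pics/scene0.png

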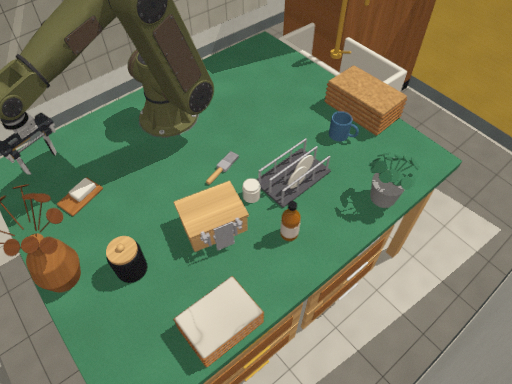

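The top view shows the lid as a quadrilateral at (286,154), (357,168), (347,220), (276,205), with its hinge and stop plate at the top, away from the robot. The rack is at (150–237, 155–212), with its empty slot between the rows 180 and 199. The jar is at (252,192) and the brush at (255,252). The scene view agrees.

```bash
cat > h.py <<'E'
from bench import *
import numpy as np, cv2
def load(n): return dict(np.load(n+".npz"))
def rays(p,uv):
    uv=np.asarray(uv,float).reshape(-1,2); d=(uv-[p["cx"],p["cy"]])/[p["fx"],p["fy"]]
    s=d.copy()
    for _ in range(10): s=d/(1+p["k1"]*(s**2).sum(1,keepdims=True))
    return np.c_[s,np.ones(len(s))]
def plane(p,uv,z):
    r=rays(p,uv)@p["T"][:3,:3].T; o=p["T"][:3,3]; return o+r*((z-o[2])/r[:,2])[:,None]
def cloud(p):
    v,u=np.mgrid[:384,:512]; r=rays(p,np.c_[u.ravel(),v.ravel()])*p["z_map"].reshape(-1,1)
    return (r@p["T"][:3,:3].T+p["T"][:3,3]).reshape(384,512,3)
E
python3 - <<'E'
import bench; print([n for n in dir(bench) if n[0]!='_'])
from h import *
t=load("top0"); C=cloud(t)
hsv=cv2.cvtColor(t["pixels"],cv2.COLOR_RGB2HSV)
# lid
m=((C[:,:,2]>.088)&(C[:,:,2]<.11)).astype(np.uint8); r=np.zeros_like(m); r[140:230,265:370]=1; m*=r
m*=((hsv[:,:,0]<28)&(hsv[:,:,1]>60)).astype(np.uint8)
c=max(cv2.findContours(m,0,2)[0],key=cv2.contourArea)
R=cv2.minAreaRect(plane(t,c.reshape(-1,2),.099)[:,:2].astype(np.float32)); print("lid",R,"z",np.median(C[m>0][:,2])); print(cv2.boxPoints(R))
# rack rails: z 0.07..0.09
r=np.zeros_like(m); r[145:220,140:245]=1
rc=C[(r>0)&(C[:,:,2]>.06)&(C[:,:,2]<.092)]; print("railpts",len(rc))
m2=(r>0)&(C[:,:,2]>.07)
cv2.imwrite("pics/crop.png",cv2.resize(t["pixels"][140:225,140:365,::-1],None,fx=3.5,fy=3.5,interpolation=cv2.INTER_CUBIC))
for v in range(150,215,2): print(v,np.round(C[v,[160,190,225],2],3), t["pixels"][v,[160,225]].sum(1))
E
```

```text
['PlanningError', 'observe', 'sign_off', 'snapshot', 'tip_extent']
lid ((0.5633224248886108, -0.17054592072963715), (0.19946953654289246, 0.1532454639673233), 76.43351745605469) z 0.09954756295525657
[[ 0.46544248 -0.24952427]
 [ 0.6144121  -0.2854716 ]
 [ 0.6612024  -0.09156758]
 [ 0.5122327  -0.05562025]]
railpts 946
150 [0.001 0.003 0.005] [230 232]
152 [-0.004 -0.001 -0.001] [226 231]
154 [ 0.004 -0.002 -0.002] [227 242]
156 [0.003 0.083 0.084] [241 444]
158 [0.085 0.088 0.008] [450 242]
160 [0.014 0.013 0.014] [234 185]
162 [0.013 0.098 0.013] [193 187]
164 [0.015 0.09  0.011] [192 198]
166 [0.013 0.069 0.012] [118 132]
168 [0.011 0.045 0.014] [182 165]
170 [0.011 0.099 0.016] [193 136]
172 [0.016 0.086 0.014] [193 107]
174 [0.018 0.06  0.015] [199 108]
176 [0.013 0.03  0.011] [200 199]
178 [0.014 0.086 0.083] [219 455]
180 [0.082 0.083 0.009] [463 253]
182 [0.017 0.013 0.013] [267 193]
184 [0.014 0.011 0.013] [191 192]
186 [0.017 0.013 0.012] [108 143]
188 [0.013 0.013 0.015] [175 122]
190 [0.012 0.017 0.014] [199 196]
192 [0.012 0.014 0.015] [193 198]
194 [0.011 0.013 0.014] [196 198]
196 [0.017 0.011 0.084] [194 342]
198 [0.079 0.084 0.085] [322 379]
200 [0.085 0.014 0.011] [424 206]
202 [0.013 0.011 0.014] [195 203]
204 [0.012 0.013 0.015] [106 166]
206 [0.015 0.013 0.01 ] [152 146]
208 [0.013 0.013 0.006] [197 163]
210 [ 0.013 -0.    -0.   ] [169 214]
212 [0.    0.004 0.002] [215 237]
214 [0.001 0.002 0.001] [253 236]
```

View pics/crop.png

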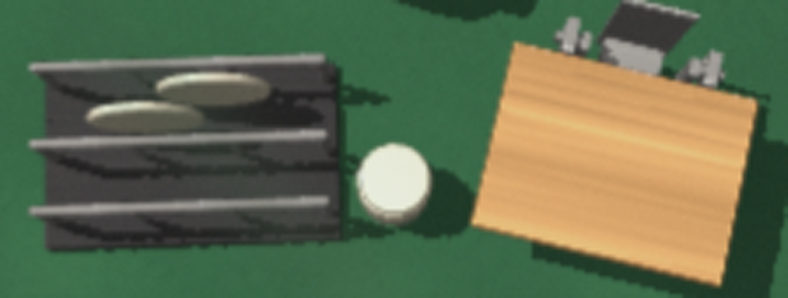

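The crop shows the rack rails as three bright lines, the empty slot between the lower two, and two saucers behind it. The jar stands just right of the rack, and the lid's front lip points toward the robot. Next I fit the rack.

```bash
python3 - <<'E'
from h import *
print("tip",tip_extent)
t=load("top0"); C=cloud(t)
v,u=np.mgrid[:384,:512]
m=((v>145)&(v<220)&(u>140)&(u<245)&(C[:,:,2]>.07)&(C[:,:,2]<.095)&(t["pixels"].astype(int).sum(2)>280)).astype(np.uint8)
n,l,st,_=cv2.connectedComponentsWithStats(m)
for i in range(1,n):
    if st[i,4]<60: continue
    P=plane(t,np.c_[u[l==i],v[l==i]],.084)[:,:2].astype(np.float32)
    vx,vy,x,y=cv2.fitLine(P,2,0,.01,.01).ravel(); d=P@[vx,vy]; a,b=np.percentile(d,[0.3,99.7]); o=np.array([x,y]); dd=np.array([vx,vy])
    print(st[i],"ang",np.arctan2(-vx,vy) if vy>0 else np.arctan2(vx,-vy),"ends",o+dd*(d.min()-o@dd),o+dd*(d.max()-o@dd))
# tray dark
m=((v>145)&(v<220)&(u>140)&(u<245)&(C[:,:,2]>.008)&(C[:,:,2]<.11)&(t["pixels"][:,:,1].astype(int)-t["pixels"][:,:,0]<25)).astype(np.uint8)
R=[plane(t,np.c_[u[m>0],v[m>0]],.012)]
# checks using scene view: lid top corners
s=load("scene0"); Cs=cloud(s)
ms=((Cs[:,:,2]>.09)&(Cs[:,:,2]<.11)).astype(np.uint8); ms[:180]=0; ms[255:]=0; ms[:,:170]=0; ms[:,255:]=0
hs=cv2.cvtColor(s["pixels"],cv2.COLOR_RGB2HSV); ms*=((hs[:,:,0]<28)&(hs[:,:,1]>60)).astype(np.uint8)
c=max(cv2.findContours(ms,0,2)[0],key=cv2.contourArea); print("lid scene",cv2.minAreaRect(plane(s,c.reshape(-1,2),.099)[:,:2].astype(np.float32)))
# brush/jar heights near box front
for k,(c,rr) in {"jar":((252,192),14)}.items(): 
    q=C[(abs(u-c[0])<rr)&(abs(v-c[1])<rr)&(C[:,:,2]>.05)&(C[:,:,2]<.08)]; print(k,q.mean(0))
b=C[(v>235)&(v<268)&(u>224)&(u<288)&(C[:,:,2]>.008)]; print("brush",b.min(0),b.max(0))
E
```

```text
tip 0.022
[149 155  84   5 219] ang 0.037278254 ends [0.64207464 0.2941448 ] [0.6507563  0.06136512]
[149 177  84   5 224] ang 0.036238268 ends [0.5792655  0.29131228] [0.58762366 0.06076726]
[149 196  85   6 229] ang 0.03701718 ends [0.525238   0.28883308] [0.5338068  0.05745645]
lid scene ((0.5701688528060913, -0.17362819612026215), (0.20117361843585968, 0.1562550812959671), 76.19557189941406)
jar [0.55293993 0.00347374 0.06693652]
brush [ 0.34558158 -0.08663786  0.00875095] [0.41988636 0.07886982 1.09416126]
```

Call:
carry_out:
  increments:
    - [0.037,-0.027,0,0,0,-0.11,0.094]
    - [0.074,-0.053,0,0,0,-0.22,0.094]
    - [0.111,-0.08,0,0,0,-0.33,0.094]
    - [0.148,-0.107,0,0,0,-0.44,0.094]
    - [0.185,-0.133,0,0,0,-0.55,0.094]

```text
time: 0.6
tool_pos: [0.282, -0.3575, 0.2273]
tcp_rot: [-3.141, -0.0, 0.801]
wrist_force: [0.2, -0.9, 0.9]
width: 0.998
finger_force: 0.0
```

```bash
cat >> h.py <<'E'
from scipy.spatial.transform import Rotation as Ro
def Rt(yaw,th): return Ro.from_euler('xyz',[np.pi,0,yaw])*Ro.from_rotvec([-th,0,0])
def inc(tgts,cur=None,q=True):
    """tgts: list of (pos,yaw,theta); prints increments from current pose"""
    s=observe(); p0=np.array(s["tool_pos"]); R0=Ro.from_euler('xyz',s["tcp_rot"])
    if cur is not None: p0=np.array(cur[0]); R0=Rt(*cur[1:])
    for p,y,t in tgts:
        print(np.round(R0.inv().apply(np.array(p)-p0),4),np.round((R0.inv()*Rt(y,t)).as_rotvec(),3))
    if q: print("q",np.round(s["joint_positions"],3))
E
python3 - <<'E'
from h import *
inc([((.42,-.145,.24),1.334,.0),((.42,-.145,.2),1.334,.4)])
E
```

```text
[ 0.2486 -0.0488 -0.0127] [-0.    -0.    -0.533]
[ 0.2486 -0.0488  0.0273] [-0.391  0.106 -0.526]
q [-0.983  0.087  1.775  0.     1.279 -0.214]
```

Call:
carry_out:
  increments:
    - [0.048,-0.01,0,0,0,-0.11,0.094]
    - [0.096,-0.02,0,0,0,-0.22,0.094]
    - [0.144,-0.03,0,0,0,-0.33,0.094]
    - [0.192,-0.04,0,0,0,-0.43,0.094]
    - [0.24,-0.048,0,0,0,-0.533,0.094]

```text
time: 1.1
tool_pos: [0.4153, -0.152, 0.2275]
tcp_rot: [3.141, 0.0, 1.334]
wrist_force: [0.6, -1.7, -0.2]
width: 0.998
finger_force: 0.0
```

Call:
carry_out:
  increments:
    - [0,0,0,-0.13,0,0,0.094]
    - [0,0,0,-0.26,0,0,0.094]
    - [0,0,0,-0.39,0,0,0.094]
    - [0,0,0,-0.52,0,0,0.094]
    - [0,0,0,-0.65,0,0,0.094]

```text
time: 1.6
tool_pos: [0.4144, -0.1541, 0.2278]
tcp_rot: [2.486, 0.001, 1.329]
wrist_force: [1.0, -0.5, -0.1]
width: 1.0
finger_force: 0.0
```

```bash
python3 - <<'E'
from h import *
s=observe(); print(np.round(s["tool_pos"],4),np.round(s["tcp_rot"],3),np.round(s["joint_positions"],3))
# geometry fit: r,z of tcp vs q in the arm plane, from the three down poses
E
```

```text
[ 0.4144 -0.1541  0.2278] [2.486e+00 1.000e-03 1.329e+00] [-0.54  -0.261  2.217  0.333  0.577 -0.521]
```

```bash
python3 - <<'E'
from h import *
d=np.array([.972,-.2346,0]);up=np.array([0,0,1]);E=np.array([.492,-.154,.092])
c,s=np.cos(.87),np.sin(.87); yv=d*c+up*s; zv=d*s-up*c
T=E+.02*yv-.002*zv; print(T,T-.06*zv)
inc([(T-.06*zv,1.334,.87),(T,1.334,.87)])
E
```

```text
[ 0.50304957 -0.1566669   0.10857623] [ 0.45847391 -0.14590821  0.14726582]
[ 0.0186 -0.0167  0.0887] [-0.214  0.004 -0.003]
[ 0.0189 -0.004   0.1473] [-0.214  0.004 -0.003]
q [-0.54  -0.261  2.217  0.333  0.577 -0.521]
```

Call:
carry_out:
  increments:
    - [0.006,-0.006,0.03,0,0,0,0.094]
    - [0.012,-0.012,0.06,-0.05,0,0,0.094]
    - [0.0186,-0.0167,0.0887,-0.11,0,0,0.094]
    - [0.0186,-0.0167,0.0887,-0.16,0,0,0.094]
    - [0.0186,-0.0167,0.0887,-0.215,0,0,0.094]

```text
time: 2.1
tool_pos: [0.4599, -0.1395, 0.1526]
tcp_rot: [2.34, -0.02, 1.353]
wrist_force: [-0.4, 0.1, 1.0]
width: 0.998
finger_force: 0.0
```

```bash
python3 - <<'E'
from h import *
d=np.array([.972,-.2346,0]);up=np.array([0,0,1]);E=np.array([.492,-.154,.092])
c,s=np.cos(.87),np.sin(.87); yv=d*c+up*s; zv=d*s-up*c
inc([(E+.02*yv-.002*zv,1.334,.87)]); S=observe(); print(S["tool_pos"],S["tcp_rot"])
p=snapshot("top"); q=snapshot("scene"); im=np.hstack([cv2.resize(p["pixels"][140:300,220:380],(400,400),interpolation=2),cv2.resize(q["pixels"][130:290,110:270],(400,400),interpolation=2)])
cv2.imwrite("pics/pre.png",im[:,:,::-1])
E
```

```text
[-0.0083  0.0004  0.0634] [-0.068 -0.027 -0.002]
q [-0.472 -0.035  2.306  1.155  0.214 -1.312]
[ 0.45991053 -0.13951977  0.15257747] [ 2.33983494 -0.01957946  1.35308403]
```

View pics/pre.png

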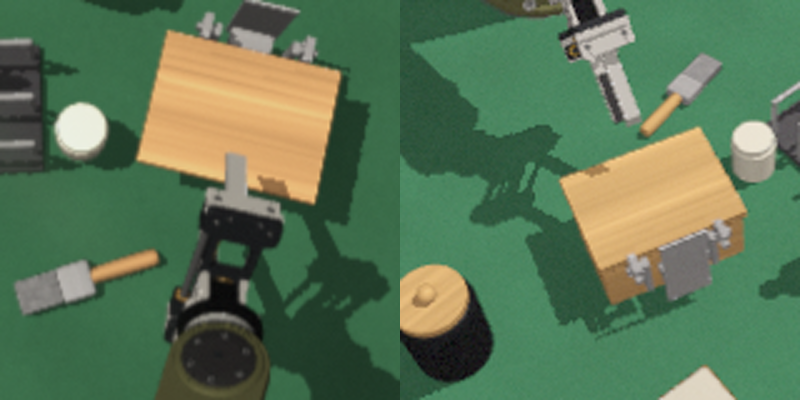

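The gripper is in front of the lip: in the left panel the upper finger is over the lid's front edge, at about (235,170). The wrist is close to singular (q5 = 0.21), so I'll use less tilt (θ = 0.6).

```bash
cat >> h.py <<'E'
d=np.array([.972,-.2346,0]);up=np.array([0,0,1]);E0=np.array([.492,-.154,.092])
def tcp(E,th,ye,ze):
    c,s=np.cos(th),np.sin(th); return E-ye*(d*c+up*s)-ze*(d*s-up*c)
E
python3 - <<'E'
from h import *
T=tcp(E0,.6,-.02,-.003); pre=tcp(E0,.6,-.02,.05); print(T,pre)
inc([(pre,1.334,.6),(T,1.334,.6)])
E
```

```text
[ 0.50969102 -0.15826987  0.10081684] [ 0.4806029  -0.15124922  0.14455963]
[-0.0072  0.0101  0.0221] [ 0.201 -0.028  0.002]
[-0.0087 -0.0005  0.074 ] [ 0.201 -0.028  0.002]
q [-0.472 -0.036  2.306  1.152  0.215 -1.308]
```

Call:
carry_out:
  increments:
    - [0,0,0,0.07,-0.01,0,0.094]
    - [-0.002,0.002,0.004,0.14,-0.02,0,0.094]
    - [-0.005,0.007,0.015,0.2,-0.028,0.002,0.094]
    - [-0.007,0.01,0.022,0.2,-0.028,0.002,0.094]
    - [-0.007,0.01,0.022,0.2,-0.028,0.002,0.094]

```text
time: 2.7
tool_pos: [0.482, -0.1529, 0.1462]
tcp_rot: [2.54, 0.004, 1.331]
wrist_force: [-0.4, 0.6, -1.1]
width: 1.0
finger_force: 0.0
```

```bash
python3 - <<'E'
from h import *
inc([(tcp(E0,.6,-.02,-.003),1.334,.6)]);s=observe(); print(s["tool_pos"],s["tcp_rot"])
E
```

```text
[ 0.0015 -0.0025  0.0534] [ 0.002  0.005 -0.   ]
q [-0.431  0.055  2.137  0.293  0.371 -0.435]
[ 0.48201134 -0.1528541   0.14623957] [2.53980094 0.00385347 1.33107605]
```

Now I insert along tool z, then check.

Call:
carry_out:
  increments:
    - [0,0,0.014,0,0,0,0.094]
    - [0,-0.001,0.028,0,0,0,0.094]
    - [0.001,-0.002,0.041,0,0,0,0.094]
    - [0.001,-0.002,0.053,0,0,0,0.094]
    - [0.001,-0.002,0.053,0,0,0,0.094]

```text
time: 3.2
tool_pos: [0.5081, -0.157, 0.0997]
tcp_rot: [2.541, 0.001, 1.333]
wrist_force: [0.2, -0.7, 0.5]
width: 1.001
finger_force: 0.0
```

```bash
python3 - <<'E'
from h import *
s=observe(); print(s["tool_pos"],s["tcp_rot"],np.round(s["joint_positions"],3),s["wrist_force"])
p=snapshot("top"); q=snapshot("scene"); im=np.hstack([cv2.resize(p["pixels"][140:300,220:380],(400,400),interpolation=2),cv2.resize(q["pixels"][130:290,110:270],(400,400),interpolation=2)])
cv2.imwrite("pics/ins.png",im[:,:,::-1])
E
```

```text
[ 0.50813532 -0.15697354  0.09968726] [2.54061553e+00 5.83268426e-04 1.33327709e+00] [-0.415  0.206  2.104  0.401  0.258 -0.536] [ 0.24313782 -0.67723974  0.51225361]
```

View pics/ins.png

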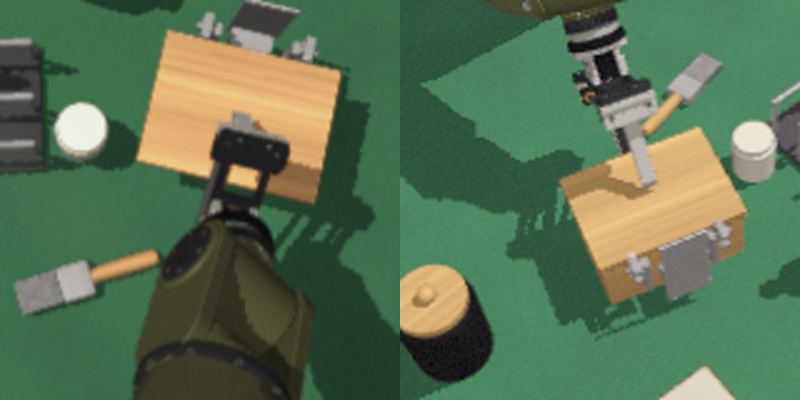

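The upper finger is over the lid and the lower one below the lip, with no contact. Next I compute the lift arc.

```bash
cat >> h.py <<'E'
def Eo(phi): return E0+.166*((1-np.cos(phi))*d+np.sin(phi)*up)
E
python3 - <<'E'
from h import *
th=.6
inc([(tcp(Eo(f),th,-.047+.007*np.sin(f+th),-.003),1.334,th) for f in np.r_[0,np.arange(.07,.98,.1),.97]])
E
```

```text
[-0.0009  0.0245  0.0011] [ 0.002  0.001 -0.   ]
[-0.0009  0.031  -0.0083] [ 0.002  0.001 -0.   ]
[-0.0009  0.0414 -0.0207] [ 0.002  0.001 -0.   ]
[-0.0009  0.0531 -0.032 ] [ 0.002  0.001 -0.   ]
[-0.0009  0.0659 -0.0421] [ 0.002  0.001 -0.   ]
[-0.0009  0.0797 -0.0507] [ 0.002  0.001 -0.   ]
[-0.0009  0.0943 -0.0579] [ 0.002  0.001 -0.   ]
[-0.0009  0.1097 -0.0636] [ 0.002  0.001 -0.   ]
[-0.0009  0.1256 -0.0677] [ 0.002  0.001 -0.   ]
[-0.0009  0.1419 -0.0701] [ 0.002  0.001 -0.   ]
[-0.0009  0.1584 -0.0709] [ 0.002  0.001 -0.   ]
[-0.0009  0.1584 -0.0709] [ 0.002  0.001 -0.   ]
q [-0.415  0.203  2.104  0.4    0.259 -0.535]
```

Call:
carry_out:
  increments:
    - [0,0.01,0.001,0,0,0,0.094]
    - [0,0.02,0.001,0,0,0,0.094]
    - [0,0.026,0,0,0,0,0.094]
    - [0,0.031,-0.008,0,0,0,0.094]
    - [0,0.036,-0.015,0,0,0,0.094]

```text
time: 3.8
tool_pos: [0.5287, -0.1618, 0.134]
tcp_rot: [2.54, 0.001, 1.334]
wrist_force: [-2.0, 0.3, -2.7]
width: 0.998
finger_force: 1.4
```

Call:
carry_out:
  increments:
    - [0,0.006,-0.006,0,0,0,0.094]
    - [0,0.012,-0.012,0,0,0,0.094]
    - [0,0.018,-0.017,0,0,0,0.094]
    - [0,0.024,-0.022,0,0,0,0.094]
    - [0,0.03,-0.027,0,0,0,0.094]

```text
time: 4.3
tool_pos: [0.5379, -0.1641, 0.1731]
tcp_rot: [2.54, 0.001, 1.334]
wrist_force: [-5.2, 0.8, -1.1]
width: 1.0
finger_force: 2.3
```

```bash
python3 - <<'E'
from h import *
th=.6
inc([(tcp(Eo(f),th,-.047+.007*np.sin(f+th),-.003),1.334,th) for f in np.r_[np.arange(.37,.98,.1)]])
p=snapshot("top"); q=snapshot("scene"); im=np.hstack([cv2.resize(p["pixels"][120:280,220:380],(400,400),interpolation=2),cv2.resize(q["pixels"][130:290,110:270],(400,400),interpolation=2)])
cv2.imwrite("pics/lift.png",im[:,:,::-1])
E
```

```text
[-0.001  -0.0002  0.0003] [0.001 0.001 0.   ]
[-0.001   0.0136 -0.0084] [0.001 0.001 0.   ]
[-0.001   0.0283 -0.0156] [0.001 0.001 0.   ]
[-0.001   0.0436 -0.0213] [0.001 0.001 0.   ]
[-0.001   0.0595 -0.0254] [0.001 0.001 0.   ]
[-0.001   0.0758 -0.0279] [0.001 0.001 0.   ]
[-0.001   0.0923 -0.0287] [0.001 0.001 0.   ]
q [-0.402  0.133  1.973  0.215  0.45  -0.331]
```

View pics/lift.png

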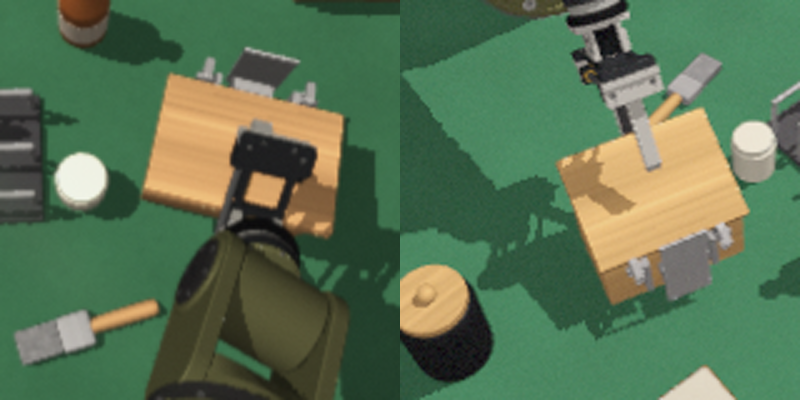

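The lid is opening, cleanly caged between the fingers. I continue to the aligned angle.

Call:
carry_out:
  increments:
    - [0,0.007,-0.004,0,0,0,0.094]
    - [0,0.0136,-0.008,0,0,0,0.094]
    - [0,0.021,-0.012,0,0,0,0.094]
    - [0,0.0283,-0.0156,0,0,0,0.094]
    - [0,0.036,-0.0185,0,0,0,0.094]

```text
time: 4.9
tool_pos: [0.5571, -0.1687, 0.2093]
tcp_rot: [2.539, 0.001, 1.334]
wrist_force: [-3.2, 1.1, -0.9]
width: 0.999
finger_force: 1.5
```

Call:
carry_out:
  increments:
    - [0,0.008,-0.003,0,0,0,0.094]
    - [0,0.016,-0.005,0,0,0,0.094]
    - [0,0.024,-0.007,0,0,0,0.09]
    - [0,0.032,-0.009,0,0,0,0.085]
    - [0,0.04,-0.0098,0,0,0,0.08]

```text
time: 5.4
tool_pos: [0.5843, -0.1753, 0.2397]
tcp_rot: [2.539, 0.001, 1.334]
wrist_force: [-2.1, -0.5, 0.3]
width: 0.87
finger_force: 0.8
```

```bash
python3 - <<'E'
from h import *
th=.6
inc([(tcp(Eo(f),th,-.047+.007*np.sin(f+th),-.003),1.334,th) for f in [.87,.97]]); 
p=snapshot("top"); q=snapshot("scene"); im=np.hstack([cv2.resize(p["pixels"][120:280,220:380],(400,400),interpolation=2),cv2.resize(q["pixels"][130:290,110:270],(400,400),interpolation=2)])
cv2.imwrite("pics/lift2.png",im[:,:,::-1]); np.savez("s2.npz",**q)
E
```

```text
[-0.001  -0.0013 -0.    ] [0.003 0.001 0.   ]
[-0.001   0.0153 -0.0008] [0.003 0.001 0.   ]
q [-0.385  0.15   1.781  0.144  0.618 -0.241]
```

View pics/lift2.png

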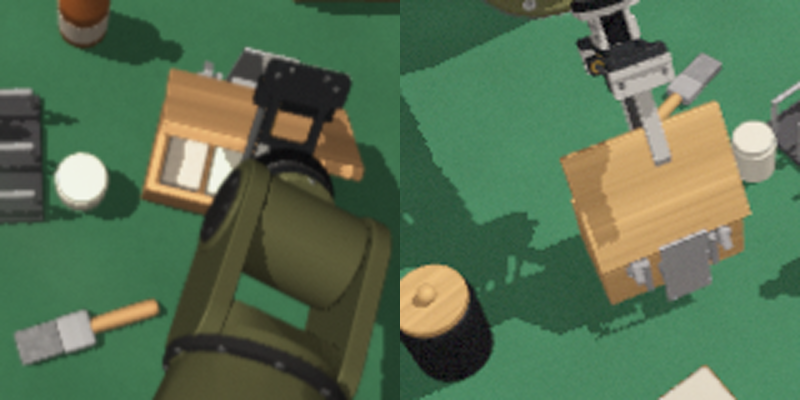

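Call:
carry_out:
  increments:
    - [0,-0.003,0,0,0,0,0.072]
    - [0,-0.006,0,0,0,0,0.064]
    - [0,-0.009,0,0,0,0,0.056]
    - [0,-0.012,0,0,0,0,0.048]
    - [0,-0.015,0,0,0,0,0.04]

```text
time: 6.0
tool_pos: [0.5714, -0.1722, 0.2304]
tcp_rot: [2.539, 0.001, 1.334]
wrist_force: [-1.8, 0.2, -0.5]
width: 0.463
finger_force: 0.7
```

Call:
carry_out:
  increments:
    - [0,-0.003,0,0,0,0,0.034]
    - [0,-0.006,0,0,0,0,0.027]
    - [0,-0.007,0,0,0,0,0.022]
    - [0,-0.007,0,0,0,0,0.02]
    - [0,-0.007,0,0,0,0,0.018]

```text
time: 6.5
tool_pos: [0.5662, -0.1709, 0.2267]
tcp_rot: [2.539, 0.001, 1.334]
wrist_force: [-2.6, 0.5, 0.5]
width: 0.195
finger_force: 0.9
```

```bash
python3 - <<'E'
from h import *
inc([(tcp(Eo(f),.6,0,-.003),1.334,.6) for f in [.87,.92,.97]]); s=observe();print(s["tool_pos"],s["width"]*.094,s["finger_force"],s["wrist_force"])
E
```

```text
[-0.001  -0.0185 -0.0003] [0.002 0.001 0.   ]
[-0.001  -0.0103 -0.0009] [0.002 0.001 0.   ]
[-0.001  -0.002  -0.0011] [0.002 0.001 0.   ]
q [-0.392  0.124  1.844  0.158  0.583 -0.26 ]
[ 0.5661823  -0.17088611  0.2266752 ] 0.01829199354086038 0.8538074232637882 [-2.61146308  0.48874554  0.51950964]
```

Call:
carry_out:
  increments:
    - [0,-0.001,0,0,0,0,0.012]
    - [0,-0.001,0,0,0,0,0.006]
    - [0,-0.001,0,0,0,0,0.0]
    - [0,-0.001,0,0,0,0,0.0]
    - [0,-0.001,0,0,0,0,0.0]

```text
time: 7.0
tool_pos: [0.5652, -0.1707, 0.2259]
tcp_rot: [2.54, 0.001, 1.334]
wrist_force: [-3.1, 1.4, -0.1]
width: 0.146
finger_force: 29.9
```

Call:
carry_out:
  increments:
    - [0,0.0098,0.0003,0.06,0,0,0]
    - [0,0.0195,0.0012,0.12,0,0,0]
    - [0,0.0292,0.0026,0.18,0,0,0]
    - [0,0.0387,0.0047,0.24,0,0,0]
    - [0,0.0482,0.0073,0.3,0,0,0]

```text
time: 7.5
tool_pos: [0.6083, -0.181, 0.2471]
tcp_rot: [2.842, 0.001, 1.333]
wrist_force: [-0.6, 0.3, -5.2]
width: 0.146
finger_force: 30.0
```

```bash
python3 - <<'E'
from h import *
s=observe();print(s["tool_pos"],s["tcp_rot"],s["width"]*.094,s["finger_force"],s["wrist_force"],s["torque"])
t=snapshot("top");C=cloud(t);np.savez("t3.npz",**t)
E
```

```text
[ 0.60831415 -0.18103658  0.24710664] [2.84182947e+00 5.80674754e-04 1.33346785e+00] 0.013684662098025616 29.988056123256683 [-0.55540523  0.27507486 -5.17545834] [ 0.08120813  0.367089   -0.01536898]
```

Call:
carry_out:
  increments:
    - [0,0.0098,0.0003,0.06,0,0,0]
    - [0,0.0195,0.0012,0.12,0,0,0]
    - [0,0.0292,0.0026,0.18,0,0,0]
    - [0,0.0387,0.0047,0.24,0,0,0]
    - [0,0.0482,0.0073,0.3,0,0,0]

```text
time: 8.05
tool_pos: [0.655, -0.1923, 0.2541]
tcp_rot: [3.141, 0.0, 1.334]
wrist_force: [-2.2, 0.3, -4.4]
width: 0.15
finger_force: 30.0
```

```bash
python3 - <<'E'
from h import *
s=observe();print(s["tool_pos"],s["tcp_rot"],s["width"]*.094,s["finger_force"],s["wrist_force"],s["torque"],s["joint_positions"].round(2))
t=snapshot("top");q=snapshot("scene"); np.savez("t3.npz",**t)
im=np.hstack([cv2.resize(t["pixels"][100:260,220:380],(400,400),interpolation=2),cv2.resize(q["pixels"][100:260,140:300],(400,400),interpolation=2)])
cv2.imwrite("pics/up.png",im[:,:,::-1])
E
```

```text
[ 0.65502674 -0.19229083  0.25414792] [3.14130290e+00 3.47392314e-04 1.33374035e+00] 0.014139218286005145 29.990741908550262 [-2.21008384  0.28926163 -4.38267144] [ 0.1002099   0.53622812 -0.0012167 ] [-0.34  0.59  1.04 -0.    1.51 -0.1 ]
```

View pics/up.png

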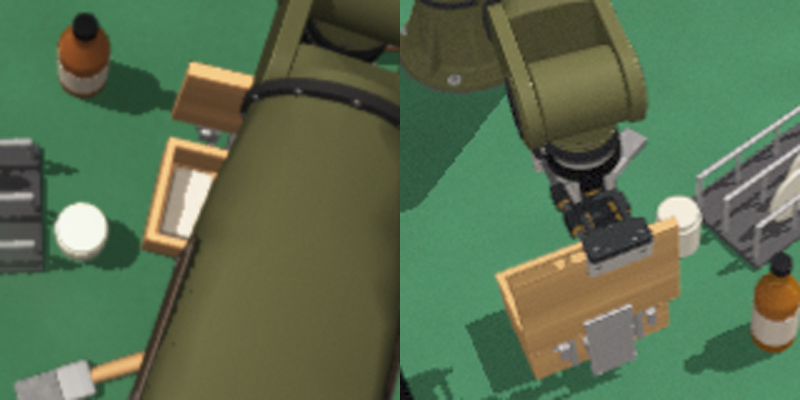

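The lid is upright and gripped in the middle of its top edge (scene panel at about (615,260)). I lift it straight up.

Call:
carry_out:
  increments:
    - [0,0,-0.006,0,0,0,0]
    - [0,0,-0.013,0,0,0,0]
    - [0,0,-0.02,0,0,0,0]
    - [0,0,-0.027,0,0,0,0]
    - [0,0,-0.034,0,0,0,0]

```text
time: 8.65
tool_pos: [0.6548, -0.1923, 0.2902]
tcp_rot: [3.137, 0.001, 1.334]
wrist_force: [-0.4, 0.4, -4.1]
width: 0.148
finger_force: 30.0
```

Call:
carry_out:
  increments:
    - [0,0,-0.015,0,0,0,0]
    - [0,0,-0.03,0,0,0,0]
    - [0,0,-0.045,0,0,0,0]
    - [0,0,-0.06,0,0,0,0]
    - [0,0,-0.075,0,0,0,0]

```text
time: 9.15
tool_pos: [0.6546, -0.1921, 0.3651]
tcp_rot: [3.138, 0.001, 1.334]
wrist_force: [0.6, 0.7, -5.4]
width: 0.15
finger_force: 30.0
```

```bash
python3 - <<'E'
from h import *
s=observe();print(s["wrist_force"],s["torque"],s["joint_positions"].round(2))
t=snapshot("top");q=snapshot("scene"); np.savez("t4.npz",**t); np.savez("s4.npz",**q)
for n,p in(("t",t),("s",q)):
    C=cloud(p); hs=cv2.cvtColor(p["pixels"],cv2.COLOR_RGB2HSV)
    m=(hs[:,:,0]<28)&(hs[:,:,1]>60)&(C[:,:,2]>.19)&(C[:,:,2]<.36)&(np.hypot(C[:,:,0]-.655,C[:,:,1]+.192)<.13)
    P=C[m]; Q=(P-s["tool_pos"]); a=Q@d; b=Q@[.2346,.972,0]
    A=np.c_[Q[:,2],b,np.ones(len(a))]; print(n,len(P),np.linalg.lstsq(A,a,rcond=None)[0],np.percentile(a,[2,50,98]),np.percentile(b,[1,99]),np.percentile(Q[:,2],[1,99]))
inc([((.5565,.175,.363),1.608,0)])
E
```

```text
[ 0.57556373  0.74335416 -5.44033831] [-0.00564623 -0.02633058 -0.00924511] [-0.34  0.58  0.82 -0.    1.74 -0.1 ]
t 680 [-0.00426803  0.01578979 -0.00789775] [-0.00779687 -0.00671015 -0.00500359] [0.02606783 0.09872791] [-0.14363977 -0.0055863 ]
s 2173 [-0.00640526  0.00489742  0.00968558] [0.00741964 0.01012755 0.01264091] [-0.10072889  0.09459874] [-0.14237191 -0.00690975]
[ 0.3339 -0.1819  0.002 ] [ 0.007  0.002 -0.274]
q [-0.339  0.579  0.814 -0.     1.741 -0.102]
```

The lid is off the pins and hangs plumb. I move over to the rack.

Call:
carry_out:
  increments:
    - [0.02,-0.011,0,0,0,-0.02,0]
    - [0.052,-0.028,0,0,0,-0.045,0]
    - [0.09,-0.049,0,0,0,-0.075,0]
    - [0.128,-0.07,0,0,0,-0.105,0]
    - [0.166,-0.09,0,0,0,-0.135,0]

```text
time: 9.75
tool_pos: [0.6052, -0.0082, 0.3629]
tcp_rot: [3.139, 0.001, 1.47]
wrist_force: [1.3, 0.4, -3.4]
width: 0.148
finger_force: 30.0
```

```bash
python3 - <<'E'
from h import *
s=observe();print(s["tool_pos"],s["tcp_rot"]); inc([((.5565,.175,.363),1.608,0)])
E
```

```text
[ 0.60523098 -0.00816659  0.36292738] [3.13914476e+00 7.71576414e-04 1.46962623e+00]
[ 0.1773 -0.067  -0.0004] [ 0.002  0.001 -0.138]
q [-7.400e-02  3.720e-01  1.118e+00 -1.000e-03  1.649e+00  2.700e-02]
```

Call:
carry_out:
  increments:
    - [0.038,-0.015,0,0,0,-0.03,0]
    - [0.076,-0.029,0,0,0,-0.06,0]
    - [0.114,-0.043,0,0,0,-0.09,0]
    - [0.15,-0.057,0,0,0,-0.118,0]
    - [0.177,-0.067,0,0.002,0.001,-0.138,0]

```text
time: 10.25
tool_pos: [0.5565, 0.1754, 0.3627]
tcp_rot: [3.141, -0.0, 1.609]
wrist_force: [1.2, -0.6, -4.5]
width: 0.146
finger_force: 30.0
```

Call:
carry_out:
  increments:
    - [0,0,0.01,0,0,0,0]
    - [0,0,0.025,0,0,0,0]
    - [0,0,0.04,0,0,0,0]
    - [0,0,0.055,0,0,0,0]
    - [0,0,0.065,0,0,0,0]

```text
time: 10.75
tool_pos: [0.5573, 0.1725, 0.2963]
tcp_rot: [-3.14, 0.001, 1.606]
wrist_force: [-0.2, -0.2, -5.1]
width: 0.142
finger_force: 30.0
```

```bash
python3 - <<'E'
from h import *
s=observe();print(s["tool_pos"],s["tcp_rot"],s["wrist_force"]); inc([((.5565,.175,.198),1.608,0)])
t=snapshot("top");q=snapshot("scene"); np.savez("t5.npz",**t); np.savez("s5.npz",**q)
r=np.array([.9993,.037,0]); l=np.array([-.037,.9993,0])
for n,p in(("t",t),("s",q)):
    C=cloud(p); hs=cv2.cvtColor(p["pixels"],cv2.COLOR_RGB2HSV)
    m=(hs[:,:,0]<28)&(hs[:,:,1]>60)&(C[:,:,2]>.12)&(C[:,:,2]<.30)&(np.hypot(C[:,:,0]-.5565,C[:,:,1]-.175)<.13)
    Q=C[m]-s["tool_pos"]; a=Q@r; b=Q@l
    if len(a)>50: print(n,len(a),np.linalg.lstsq(np.c_[Q[:,2],b,np.ones(len(a))],a,rcond=None)[0],np.percentile(a,[2,50,98]),np.percentile(b,[1,99]),np.percentile(Q[:,2],[1,99]))
im=np.hstack([cv2.resize(t["pixels"][100:260,110:270],(400,400),interpolation=2),cv2.resize(q["pixels"][80:240,210:370],(400,400),interpolation=2)])
cv2.imwrite("pics/over.png",im[:,:,::-1])
E
```

```text
[0.55730157 0.17253928 0.29628288] [-3.14048927e+00  5.14536945e-04  1.60591204e+00] [-0.17633132 -0.2489543  -5.0780425 ]
[ 0.0025 -0.0006  0.0983] [-0.001  0.001 -0.002]
q [ 0.238  0.336  1.316 -0.     1.491  0.202]
t 541 [ 0.03339123 -0.01294133 -0.00445515] [-0.0075428  -0.00675742  0.00559778] [-0.10096852  0.09606651] [-0.14421481  0.00356711]
s 1371 [-0.0157543   0.00277021  0.00617345] [-0.0019275   0.00766412  0.01102979] [-0.10165161  0.09388882] [-0.14705146  0.00287156]
```

View pics/over.png

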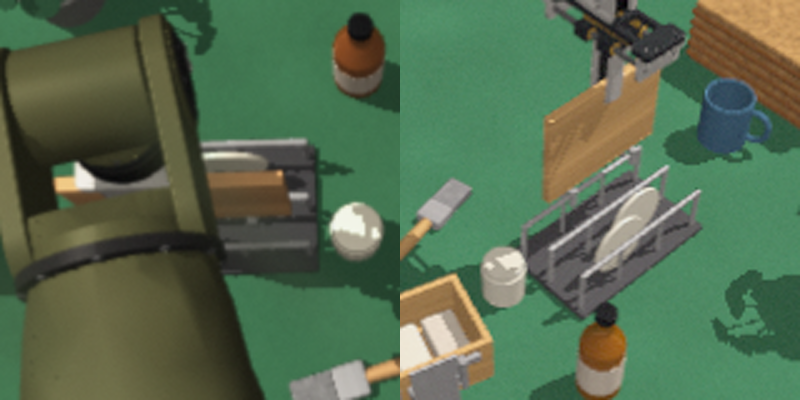

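The lid hangs plumb above the empty slot; the jar, bottle and mug are unmoved. I lower it.

Call:
carry_out:
  increments:
    - [0.001,0,0.01,0,0,0,0]
    - [0.002,-0.0006,0.025,0,0,0,0]
    - [0.0025,-0.0006,0.04,0,0,0,0]
    - [0.0025,-0.0006,0.055,0,0,0,0]
    - [0.0025,-0.0006,0.065,0,0,0,0]

```text
time: 11.35
tool_pos: [0.5567, 0.1756, 0.2321]
tcp_rot: [-3.142, 0.0, 1.607]
wrist_force: [-0.2, -0.5, -4.7]
width: 0.151
finger_force: 30.0
```

Call:
carry_out:
  increments:
    - [0,0,0.01,0,0,0,0]
    - [0,0,0.018,0,0,0,0]
    - [0,0,0.025,0,0,0,0]
    - [0,0,0.03,0,0,0,0]
    - [0,0,0.033,0,0,0,0]

```text
time: 11.85
tool_pos: [0.5569, 0.1757, 0.1998]
tcp_rot: [3.141, 0.0, 1.607]
wrist_force: [0.8, 0.5, -4.9]
width: 0.15
finger_force: 30.0
```

Call:
carry_out:
  increments:
    - [0,0,0.002,0,0,0,0]
    - [0,0,0.004,0,0,0,0]
    - [0,0,0.006,0,0,0,0]
    - [0,0,0.006,0,0,0,0]

```text
time: 12.25
tool_pos: [0.5568, 0.1757, 0.1939]
tcp_rot: [3.142, 0.0, 1.607]
wrist_force: [0.2, -0.0, -4.8]
width: 0.146
finger_force: 30.0
```

Call:
carry_out:
  increments:
    - [0,0,0.001,0,0,0,0]
    - [0,0,0.002,0,0,0,0]
    - [0,0,0.003,0,0,0,0]
    - [0,0,0.003,0,0,0,0]

```text
time: 12.65
tool_pos: [0.5568, 0.1757, 0.191]
tcp_rot: [3.142, 0.0, 1.607]
wrist_force: [0.2, -0.5, -4.4]
width: 0.146
finger_force: 30.0
```

Call:
carry_out:
  increments:
    - [0,0,0.001,0,0,0,0]
    - [0,0,0.0015,0,0,0,0]
    - [0,0,0.0015,0,0,0,0]

```text
time: 12.95
tool_pos: [0.5568, 0.1757, 0.1895]
tcp_rot: [3.141, 0.0, 1.607]
wrist_force: [1.0, 0.4, -4.3]
width: 0.147
finger_force: 30.0
```

Call:
carry_out:
  increments:
    - [0,0,0.001,0,0,0,0]
    - [0,0,0.002,0,0,0,0]
    - [0,0,0.002,0,0,0,0]

```text
time: 13.25
tool_pos: [0.5572, 0.1761, 0.1888]
tcp_rot: [3.14, -0.001, 1.607]
wrist_force: [-2.4, 2.3, 5.7]
width: 0.152
finger_force: 30.0
```

Call:
carry_out:
  increments:
    - [0,0,0.001,0,0,0,0]
    - [0,0,0.0015,0,0,0,0]
    - [0,0,0.0015,0,0,0,0]

```text
time: 13.55
tool_pos: [0.5575, 0.1766, 0.1885]
tcp_rot: [3.138, -0.002, 1.607]
wrist_force: [-2.9, 4.2, 13.2]
width: 0.148
finger_force: 30.0
```

The lid is on the tray floor. I relieve the pressure, then open gently.

Call:
carry_out:
  increments:
    - [0,0,-0.0015,0,0,0,0]
    - [0,0,-0.0022,0,0,0,0]
    - [0,0,-0.0022,0,0,0,0]

```text
time: 13.85
tool_pos: [0.5571, 0.1759, 0.1888]
tcp_rot: [3.14, -0.001, 1.607]
wrist_force: [-0.4, 2.0, 3.1]
width: 0.146
finger_force: 30.0
```

```bash
python3 - <<'E'
from h import *
s=observe();print(s["tool_pos"],s["tcp_rot"],s["wrist_force"],s["torque"])
E
```

```text
[0.55709543 0.17593633 0.18877135] [ 3.14022061e+00 -5.02833846e-04  1.60666929e+00] [-0.36277988  1.96054726  3.13104527] [ 0.36516341 -0.0361239   0.02635466]
```

Call:
carry_out:
  increments:
    - [0,0,-0.0003,0,0,0,0.012]
    - [0,0,-0.0003,0,0,0,0.016]
    - [0,0,-0.0003,0,0,0,0.019]
    - [0,0,-0.0003,0,0,0,0.021]
    - [0,0,-0.0003,0,0,0,0.023]

```text
time: 14.35
tool_pos: [0.5568, 0.1756, 0.1884]
tcp_rot: [-3.142, 0.0, 1.607]
wrist_force: [-0.2, 0.1, 0.1]
width: 0.238
finger_force: 0.0
```

Call:
carry_out:
  increments:
    - [0,0,0,0,0,0,0.026]
    - [0,0,0,0,0,0,0.03]
    - [0,0,0,0,0,0,0.034]
    - [0,0,0,0,0,0,0.037]
    - [0,0,0,0,0,0,0.04]

```text
time: 14.85
tool_pos: [0.5568, 0.1757, 0.1886]
tcp_rot: [3.141, 0.0, 1.607]
wrist_force: [-0.2, -0.2, -0.3]
width: 0.418
finger_force: 0.0
```

```bash
python3 - <<'E'
from h import *
s=observe();print(s["tool_pos"],s["wrist_force"],s["finger_force"],s["width"])
t=snapshot("top");q=snapshot("scene"); 
r=np.array([.9993,.037,0]); l=np.array([-.037,.9993,0])
for n,p in(("t",t),("s",q)):
    C=cloud(p); hs=cv2.cvtColor(p["pixels"],cv2.COLOR_RGB2HSV)
    m=(hs[:,:,0]<28)&(hs[:,:,1]>60)&(C[:,:,2]>.09)&(C[:,:,2]<.21)&(np.hypot(C[:,:,0]-.5565,C[:,:,1]-.175)<.13)
    Q=C[m]-s["tool_pos"]; a=Q@r; b=Q@l
    if len(a)>50: print(n,len(a),np.linalg.lstsq(np.c_[Q[:,2],b,np.ones(len(a))],a,rcond=None)[0],np.percentile(a,[2,50,98]),np.percentile(b,[1,99]),np.percentile(Q[:,2],[1,99]))
E
```

```text
[0.55684077 0.17570804 0.18860611] [-0.22676038 -0.19314569 -0.29879978] 0.0 0.41757806834396705
t 367 [ 0.07378646  0.00291801 -0.0014793 ] [-0.00717474 -0.00606959  0.00653803] [-0.09963144  0.0907555 ] [-0.09724752  0.00732536]
s 761 [-0.03140222  0.00071858  0.00672644] [-0.00253851  0.0087697   0.01301778] [-0.10086773  0.09406688] [-0.09752663  0.00573818]
```

The lid stands plumb with nothing touching it. I retreat straight up.

Call:
carry_out:
  increments:
    - [0,0,-0.006,0,0,0,0.04]
    - [0,0,-0.015,0,0,0,0.04]
    - [0,0,-0.027,0,0,0,0.04]
    - [0,0,-0.042,0,0,0,0.04]
    - [0,0,-0.06,0,0,0,0.04]

```text
time: 15.45
tool_pos: [0.5568, 0.1757, 0.25]
tcp_rot: [3.141, 0.0, 1.607]
wrist_force: [-0.5, -0.7, 0.7]
width: 0.425
finger_force: 0.0
```

Call:
carry_out:
  increments:
    - [0,0,-0.02,0,0,0,0.04]
    - [0,0,-0.05,0,0,0,0.04]
    - [0,0,-0.08,0,0,0,0.04]
    - [0,0,-0.1,0,0,0,0.04]
    - [0,0,-0.1,0,0,0,0.04]

```text
time: 15.95
tool_pos: [0.5572, 0.1758, 0.3525]
tcp_rot: [3.136, -0.001, 1.607]
wrist_force: [-0.2, -0.1, 0.3]
width: 0.426
finger_force: 0.0
```

```bash
python3 - <<'E'
from h import *
t=snapshot("top");q=snapshot("scene"); 
im=np.hstack([cv2.resize(t["pixels"][100:260,110:270],(400,400),interpolation=2),cv2.resize(q["pixels"][80:240,210:370],(400,400),interpolation=2)])
cv2.imwrite("pics/end.png",im[:,:,::-1])
E
```

```text
(no output)
```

View pics/end.png

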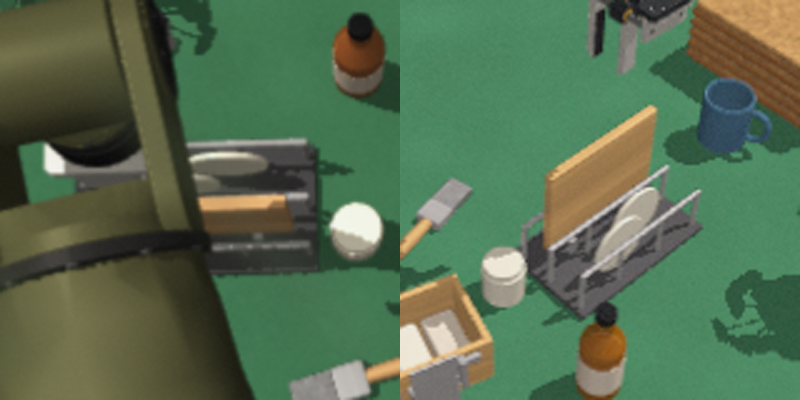

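The lid stands upright in the front slot (right panel at about (600,180)), the gripper is clear of it, and the bystanders in view have not moved. I hand the job in.

```bash
python3 -c "
from bench import *
print(sign_off())"
```

```text
the job is handed in; nothing more can be done
None
```

The lid was swung up, lifted off its pins, stood upright with its clips down in the rack's front slot and released; the job was handed in at about 16 s, with no verdict shown.

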